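Tip sample tubes from a lowered trough into a shallow dish

TASK

Push the white dish gently along the table until it sits square against the far fence and both side stops of the pouring stand, then press the red pad to lower the blue trough until its spout just rests on the dish's edge, without pressing hard. Only then push the yellow bar to tip the trough so that all five tubes roll into the dish, let the trough swing back to rest with the spout still down, and leave everything else alone.

Things in the scene. Friction and masses are not known exactly. Their poses are not given: they have to be found in the camera images.
- nest (a point): Fixed point of the pouring stand on the table top: the middle of the dish's underside comes here (within 1 mm) when the dish is against the stops. Axes are the stand's, yaw varies: x from the robot's side to the far side, y towards the trough (robot's left), z up. In this frame the grey lift column, 45 mm high, takes up x -130 to -70, y 125 to 195 mm.
- fence (a point): Fixed point on the inner face of the stand's aluminium far fence, half-way up its 18 mm height; at x = 66, y = 0 mm in the nest's frame. The face runs along the nest's y from -130 to +105 mm. The dish's far 150 mm side goes flat against it.
- stop (a point): Fixed point midway between the stand's two aluminium side stops, on the plane of their faces; at x = 0, y = 75 mm in the nest's frame. The stops are 18 mm high, 14 mm wide, 58 mm to either side of it along the nest's x. The dish's 130 mm end wall goes against both, under the raised spout.
- dish_mid (a point): Centre, half-way up (14 mm over the table), of the loose white shallow dish: 130 mm along its x, 150 mm along its y, 28 mm high, walls and floor 5 mm, about 0.5 kg, open on top; slides on the table. Starts 35 to 80 mm nearer the robot and 45 to 100 mm farther from the trough than its place, turned up to 0.2 rad from the stand.
- lift (a joint): How far the lift is pressed down, m: 0 at the start, at most 0.070. Goes straight down with the trough; stiff: about 6 N moves it slowly, and it stays where left. With the dish in place the trough's floor meets the dish's end wall at about 0.054; feel for it there, the lift itself would go further. Over 30 N of spout on dish is too hard.
- pad (a point): Centre of the top face of the red round press pad, 42 mm across, on the lift's aluminium block; 148 mm over the table at the start, goes down with the lift. At x = -100, y = 160 mm in the nest's frame.
- trough (a joint): Angle of the blue tipping trough, rad: 0 at rest (floor sloping 0.07 down to its closed tail, where the tubes lie), up to 0.9 with the tail up. Damped hinge: let go, it falls back to 0 in a second or two. Tubes start to roll at about 0.1 and are out by about 0.4; tip slowly, they run fast if jerked.
- lip (a point): Middle of the trough's open pouring edge (spout), on top of its 5 mm floor and on the hinge axis, which runs along the nest's x. 88 mm over the table at the start, about 34 mm when resting on the dish. At x = 0, y = 55 mm in the nest's frame. From here the trough runs 150 mm towards +y; 90 mm wide, walls 30 mm. It pours towards -y.
- bar (a point): Middle of the free part of the yellow push bar on the trough's lever. Bar 14 mm thick, along the nest's x; it ends 22 mm from here on the robot's side and meets the lever 35 mm from here on the far side. At rest 100 mm above the hinge axis, x = -85, y = 55 mm in the nest's frame. Pushed towards -y (2 to 4 N) it tips the trough, circling the hinge axis.
- tube0: Capped sample tube with a red cap, loose, 70 mm long, 20 mm thick, 20 g; origin at its centre, x along it. Lies across the trough at the start, nearest the tail.
- tube1: Capped sample tube with a cyan cap, loose, 70 mm long, 20 mm thick, 20 g; origin at its centre, x along it. Lies across the trough at the start, number 2 from the tail.
- tube2: Capped sample tube with a red cap, loose, 70 mm long, 20 mm thick, 20 g; origin at its centre, x along it. Lies across the trough at the start, number 3 from the tail.
- tube3: Capped sample tube with a cyan cap, loose, 70 mm long, 20 mm thick, 20 g; origin at its centre, x along it. Lies across the trough at the start, number 4 from the tail.
- tube4: Capped sample tube with a red cap, loose, 70 mm long, 20 mm thick, 20 g; origin at its centre, x along it. Lies across the trough at the start, number 5 from the tail.
- reagent: Amber bottle, 60 mm thick, 130 mm high, beyond the stand; loose bystander, origin at the middle of its underside. To be left alone.
- jar: White jar with a blue lid, 64 mm thick, 80 mm high, beyond the stand; loose bystander, origin at the middle of its underside. To be left alone.
- beaker: Glass beaker, 70 mm across, 90 mm high, left of the trough's tail; loose bystander, origin at the middle of its underside. To be left alone.
- capbin: Red open bin, 120 x 90 x 50 mm, at the left; loose bystander, origin at the middle of its underside. To be left alone.
- rack: Blue tube rack, 90 x 160 mm, 70 mm high with the tubes in it, at the right; loose bystander, origin at the middle of its underside. To be left alone.
Not all that is in view belongs to the job. Of the things like the part that bears dish_mid, leave any that is brown or purple; of the rest the smaller one is meant.

How it is judged (in metres and radians):
On the way, in this order (a step that is already met when the one before it is completed fails the run):
1. the dish is registered against the fence and the side stops, trough not yet lowered (x of dish_mid in the frame of nest between -0.004 and 0.004 m and y of dish_mid in the frame of nest between -0.004 and 0.004 m and angle between the x axis of dish_mid and the x axis of nest, either way round below 0.06 rad and value of joint lift below 0.03 m), for 0.2 s.
2. the spout is lowered onto the dish's edge, the trough still at rest (height (world z) of lip below 0.041 m and value of joint trough below 0.08 rad and x of dish_mid in the frame of nest between -0.006 and 0.006 m and y of dish_mid in the frame of nest between -0.006 and 0.006 m and angle between the x axis of dish_mid and the x axis of nest, either way round below 0.06 rad), for 0.2 s.
3. all tubes are in the dish (x of tube0 in the frame of dish_mid between -0.06 and 0.06 m and y of tube0 in the frame of dish_mid between -0.07 and 0.07 m and z of tube0 in the frame of dish_mid between -0.02 and 0.03 m and x of tube1 in the frame of dish_mid between -0.06 and 0.06 m and y of tube1 in the frame of dish_mid between -0.07 and 0.07 m and z of tube1 in the frame of dish_mid between -0.02 and 0.03 m and x of tube2 in the frame of dish_mid between -0.06 and 0.06 m and y of tube2 in the frame of dish_mid between -0.07 and 0.07 m and z of tube2 in the frame of dish_mid between -0.02 and 0.03 m and x of tube3 in the frame of dish_mid between -0.06 and 0.06 m and y of tube3 in the frame of dish_mid between -0.07 and 0.07 m and z of tube3 in the frame of dish_mid between -0.02 and 0.03 m and x of tube4 in the frame of dish_mid between -0.06 and 0.06 m and y of tube4 in the frame of dish_mid between -0.07 and 0.07 m and z of tube4 in the frame of dish_mid between -0.02 and 0.03 m), for 0.2 s.
At the end, for the whole second after the job is handed in: All five tubes lie at rest inside the dish; the dish is within 6 mm (along and across) and 0.06 rad of its place against the stops; the spout's edge is still lower than 41 mm over the table (within about 7 mm of resting on the dish); the trough is back within 0.08 rad of rest (all of step 2 and all of step 3 and linear speed of dish below 0.02 m/s and linear speed of each of tube0, tube1, tube2, tube3, tube4 below 0.03 m/s); the robot touches nothing.
It fails at once if the trough is tipped while its spout is high above the dish (value of joint trough above 0.12 rad and height (world z) of lip above 0.046 m).
It fails at once if the spout is pressed hard on the dish (over 30 N) (contact force between trough and dish above 30 N).
It fails at once if the dish is rammed into the stand (over 40 N) (contact force between dish and stand above 40 N).
It fails at once if a bystander (bottle, jar, beaker, bin, rack) is moved by over 30 mm or tipped (distance of any of reagent, jar, beaker, capbin, rack from where it was at the start of the episode above 0.03 m or angle between any of reagent, jar, beaker, capbin, rack's own z axis and vertical above 0.4 rad).
It also fails if it takes over 72 s, if anything falls off the work surface, if the arm or the gripper's body presses on something with over 40 N, if the wrist force passes 120 N, or if a joint passes its speed limit or range.

ROBOT

A 6-joint arm with a two-finger parallel gripper is mounted at the origin on the work surface. World frame = base frame: x ahead of the robot, y to its left, z up, the work surface at z = 0. Lengths are in m, angles in degrees, forces in N, time in s.
With the tool pointing down it reaches from about 0.375 to 0.9 m from the base axis. Payload 3.1 kg.
Tool frame: the origin (TCP) lies at the very end of the fingers, on their centre line; the grasp point (between the pads) lies 19 mm behind it; z points along the fingers, y is the direction in which the jaws open and shut (so a half turn about z gives the same grasp; the last joint's range is limited). The gripper opens to 87 mm and grips with 3 to 60 N. Pads are 19 mm wide; open, the fingers measure 117 mm over their backs; the gripper's body (75 mm by 190 mm) begins 51 mm behind the grasp point.
Start: joints at [-75.201, 30.224, 82.088, -0, 67.689, -10.227], TCP at [0.264, -0.566, 0.196] pointing down, gripper open.
Joint ranges: [-176.69, 176.69], [-43.24, 126.21], [12.49, 139.97], [-82, 262], [0, 151.66], [-163.58, 163.58]. Speed limits (degrees/s): [159.86, 159.86, 180, 180, 180, 180].

INTERFACE

Orientations are given as a 3x3 rotation matrix whose columns are the frame's x, y, z axes.
In Python, from rig import bot gives the robot as it stands. The module is installed in compiled form; this text tells all that it offers.
- The arm moves only by the tool play_rows, never from a script. Its argument "targets" is a list of rows, each a list of 7 numbers: the closure, from 0 (fully open) to 1 (shut), then the shift along the world's x, y, z in m, then the turn, a rotation vector about the world's x, y, z in rad. A call has 1 to 12 rows; each row shifts and turns the commanded pose from where the row before left it; what a row does not reach is not made up. A row lasts 1/8 s, in which the tool goes at most 62.5 mm and 10.7 degrees, less where a joint would pass 70% of its speed; a pose out of reach is approached as far as the arm can. A call with a gripper value outside its range is refused whole. The fingers move at their own pace and stop on an object; the grip force is fixed at half the most. Time passes only in rows, so rows that do not move let the fingers close. It gives the time, the measured TCP pose, the force and the opening at its end, in the units of the state.
- bot.read_state(): the state, without advancing time (a new reading comes with each control period).
- bot.capture(name): name is "scene" or "top"; returns the picture (384x512x3 uint8, blue, green, red); there is no depth.
- bot.get_calibration(name): a dict with "fx", "fy", "cx", "cy" (pixels), "R" (3x3) and "t" (3): a world point X has camera coordinates R X + t. Camera axes: x right, y down, z forward; pixel columns grow to the right and rows downward; lengths in m; the calibration is good to about 2 mm. A picture is of the moment at which its call begins. get_calibration takes no time and is no camera call.
- bot.hand_in(): hands the job in, once; it reports no verdict.
The state is a dict: "time_s": time; "joint_positions": joint angles; "qvel": joint speeds; "tau": joint torques, N m; "position": TCP position; "tcp_rot": TCP orientation; "force": force on the tool from outside, world axes, zero at the start; "moment": the same for the moment, N m; "opening": opening from 0.0 (shut) to 1.0 (fully open).
Only numpy, scipy, OpenCV 4.12 (cv2) and the standard library are available. Lean on these libraries where they do the work, as an engineer would, in place of code of your own. Each camera call takes 0.05 s, during which the arm holds its last target. There are 200 camera calls.

## Working session

There is one attempt and no reset: what is moved stays moved. The work goes in short steps, Python scripts to look and compute and a tool call to move; the robot and the scene stay as the last step left them, time stands still between calls to the robot, and variables do not carry over. Pictures are saved under pics/ and viewed, about 8 in all and at most 12, crops included, and the job is handed in when it is done.

Besides the shell and the picture viewer there is one more tool, called as name(argument=value, ...) on one line, values as JSON. play_rows: Moves the arm, as the interface text tells. Its arguments: {"type":"object","properties":{"targets":{"type":"array","items":{"type":"array","items":{"type":"number"}}}},"required":["targets"]}

```bash
mkdir -p pics
cat > h.py <<'E'
import numpy as np, cv2
from rig import bot
def cap(n,f):
    im=bot.capture(n); cv2.imwrite('pics/'+f,im); return im
def ray(n,px,z):
    c=bot.get_calibration(n);R=np.array(c['R']);t=np.array(c['t'])
    px=np.atleast_2d(px).astype(float)
    d=np.c_[(px[:,0]-c['cx'])/c['fx'],(px[:,1]-c['cy'])/c['fy'],np.ones(len(px))]@R
    o=-R.T@t
    return o+d*((z-o[2])/d[:,2])[:,None]
def proj(n,X):
    c=bot.get_calibration(n);p=np.atleast_2d(X)@np.array(c['R']).T+np.array(c['t'])
    return np.c_[p[:,0]/p[:,2]*c['fx']+c['cx'],p[:,1]/p[:,2]*c['fy']+c['cy']]
E
python3 - <<'E'
from h import *
a=cap('top','top0.png');b=cap('scene','scene0.png')
for n in('top','scene'):
    c=bot.get_calibration(n);print(n,c['fx'],-np.array(c['R']).T@np.array(c['t']),np.array(c['R']).round(2).tolist())
s=bot.read_state();print(s['time_s'],s['force'],s['tcp_rot'])
E
```

```text
top 361.3771620514484 [ 0.3105509  -0.03038337  1.51596834] [[0.03, -1.0, -0.01], [-0.99, -0.03, -0.12], [0.12, 0.01, -0.99]]
scene 441.2616869880659 [1.04589134 0.66000028 1.06975016] [[-0.79, 0.62, 0.02], [0.44, 0.58, -0.69], [-0.44, -0.54, -0.72]]
0.1 [-0.13474966 -0.35743104  0.49067702] [[ 9.06107201e-01  4.23047877e-01 -4.84054772e-04]
 [ 4.23047977e-01 -9.06105183e-01  1.95126649e-03]
 [ 3.86874609e-04 -1.97283501e-03 -9.99997979e-01]]
```

View pics/top0.png

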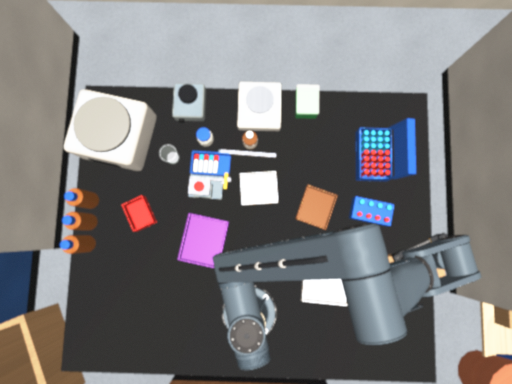

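View pics/scene0.png

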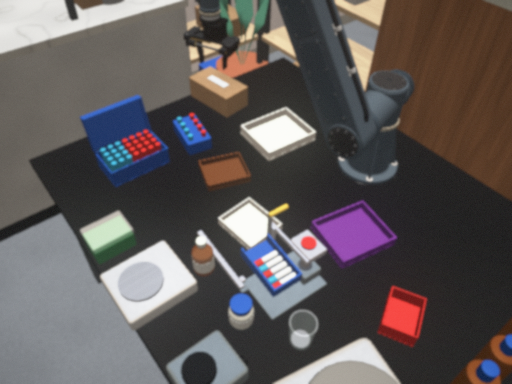

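The top view shows these dish candidates: a white dish at (259,188), a larger white dish at (325,290), a brown one at (317,207) and a purple one at (203,240). I choose the smaller white one at (259,188), next to the stand. Next I'll check it in a close crop and measure.

Run:
```python
from h import *
a=cv2.imread('pics/top0.png')
hsv=cv2.cvtColor(a,cv2.COLOR_BGR2HSV)
def blobs(m,name,z,x0=170,x1=350,y0=130,y1=320,mn=15):
    m=m.astype(np.uint8)*255; k=np.zeros_like(m);k[y0:y1,x0:x1]=m[y0:y1,x0:x1]
    cs,_=cv2.findContours(k,cv2.RETR_EXTERNAL,cv2.CHAIN_APPROX_NONE)
    for c in cs:
        if cv2.contourArea(c)<mn: continue
        r=cv2.minAreaRect(c); B=ray('top',cv2.boxPoints(r),z)
        print(name,np.round(r[0],1),np.round(r[1],1),'world',ray('top',r[0],z)[0].round(4),'edges',[(np.linalg.norm(B[i]-B[i-1]).round(3),np.degrees(np.arctan2(*(B[i]-B[i-1])[[1,0]])).round(1)) for i in(0,1)])
H,S,V=cv2.split(hsv)
blobs((S<60)&(V>190),'white',.028)
blobs(((H<8)|(H>172))&(S>150)&(V>100),'red',.148)
blobs((H>20)&(H<35)&(S>120)&(V>120),'yellow',.188,mn=4)
c=cv2.resize(a[135:235,170:300],None,fx=6,fy=6,interpolation=cv2.INTER_CUBIC);cv2.imwrite('pics/c1.png',c)
```

```text
white [267.  303.3] [33.5  9.7] world [ 0.0421 -0.0741  0.028 ] edges [(np.float64(0.13), np.float64(27.0)), (np.float64(0.039), np.float64(-64.0))]
white [239.4 300.1] [26.7  4.8] world [0.0513 0.0369 0.028 ] edges [(np.float64(0.104), np.float64(14.8)), (np.float64(0.019), np.float64(-76.2))]
white [324. 292.] [26. 44.] world [ 0.0926 -0.3013  0.028 ] edges [(np.float64(0.102), np.float64(0.7)), (np.float64(0.177), np.float64(-88.4))]
white [281.2 263.3] [8.2 4.8] world [ 0.2012 -0.1277  0.028 ] edges [(np.float64(0.033), np.float64(9.4)), (np.float64(0.02), np.float64(-80.4))]
white [205.4 185.6] [34.4 22. ] world [0.5102 0.1929 0.028 ] edges [(np.float64(0.143), np.float64(85.6)), (np.float64(0.092), np.float64(-3.1))]
white [258.4 187.7] [32.1 37. ] world [ 0.5074 -0.0275  0.028 ] edges [(np.float64(0.135), np.float64(5.6)), (np.float64(0.154), np.float64(-84.7))]
white [205.  164.5] [24. 15.] world [0.5996 0.1986 0.028 ] edges [(np.float64(0.1), np.float64(91.5)), (np.float64(0.064), np.float64(2.7))]
white [173.5 157. ] [10.  7.] world [0.6282 0.3325 0.028 ] edges [(np.float64(0.043), np.float64(3.2)), (np.float64(0.03), np.float64(-88.6))]
white [247.1 152.7] [56.2  3.9] world [0.6543 0.0239 0.028 ] edges [(np.float64(0.236), np.float64(87.0)), (np.float64(0.017), np.float64(-2.1))]
white [205.9 139.3] [ 8.5 14.4] world [0.7078 0.1994 0.028 ] edges [(np.float64(0.037), np.float64(32.0)), (np.float64(0.061), np.float64(-57.4))]
white [249.5 134. ] [8. 7.] world [0.7354 0.016  0.028 ] edges [(np.float64(0.035), np.float64(1.7)), (np.float64(0.03), np.float64(-88.6))]
red [198.5 186. ] [6.4 6.4] world [0.4921 0.2014 0.148 ] edges [(np.float64(0.025), np.float64(46.9)), (np.float64(0.024), np.float64(-42.7))]
yellow [225.4 181.5] [ 4.1 15.2] world [0.5063 0.0952 0.188 ] edges [(np.float64(0.015), np.float64(87.1)), (np.float64(0.057), np.float64(-2.2))]
```

View pics/c1.png

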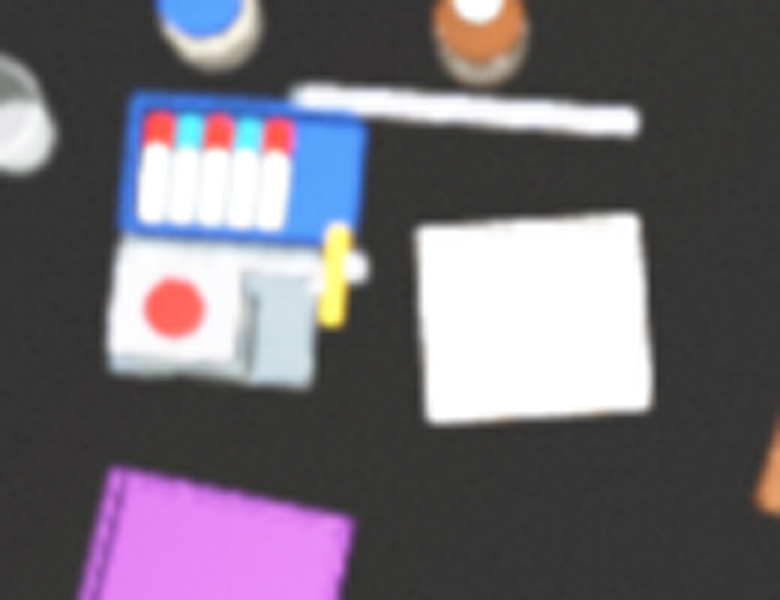

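The crop confirms the choice: the small white dish sits just right of the trough, with the fence above it. From pad, bar and fence:
- Stand yaw is about −2.6° and the nest is at about (0.583, 0.037).
- The dish is at about (0.507, −0.0275), yaw 5.6°.

The plan is to push it with the fingers open, first toward the fence and then toward the stops.

play_rows(targets=[[0, 0.012, 0.045, 0, 0, 0, -0.04], [0, 0.012, 0.045, 0, 0, 0, -0.04], [0, 0.012, 0.045, 0, 0, 0, -0.04], [0, 0.012, 0.045, 0, 0, 0, -0.04], [0, 0.012, 0.045, 0, 0, 0, -0.04], [0, 0.012, 0.045, 0, 0, 0, -0.04], [0, 0.012, 0.045, 0, 0, 0, -0.04], [0, 0.012, 0.045, 0, 0, 0, -0.04], [0, 0.012, 0.045, 0, 0, 0, -0.04], [0, 0.012, 0.045, 0, 0, 0, -0.04], [0, 0.012, 0.045, 0, 0, 0, -0.04], [0, 0.012, 0.045, 0, 0, 0, -0.04]])

```text
time_s: 1.6
position: [0.4085, -0.0248, 0.196]
tcp_rot: [[0.999, -0.045, -0.0], [-0.045, -0.999, 0.0], [-0.0, -0.0, -1.0]]
force: [1.0, -0.9, -0.5]
opening: 0.999
```

play_rows(targets=[[0, -0.004, 0.001, -0.05, 0, 0, 0], [0, 0, 0, -0.05, 0, 0, 0], [0, 0, 0, -0.05, 0, 0, 0], [0, 0, 0, -0.02, 0, 0, 0], [0, 0, 0, -0.012, 0, 0, 0], [0, 0, 0, 0, 0, 0, 0]])

```text
time_s: 2.35
position: [0.4043, -0.0253, 0.0136]
tcp_rot: [[0.999, -0.043, -0.001], [-0.043, -0.999, 0.0], [-0.001, -0.0, -1.0]]
force: [-0.1, 0.7, -0.2]
opening: 1.001
```

Run:
```python
from h import *
a=cap('scene','s1.png')
cv2.imwrite('pics/s1c.png',cv2.resize(a[170:320,180:360],None,fx=4,fy=4,interpolation=cv2.INTER_CUBIC))
```

```text
(no output)
```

View pics/s1c.png

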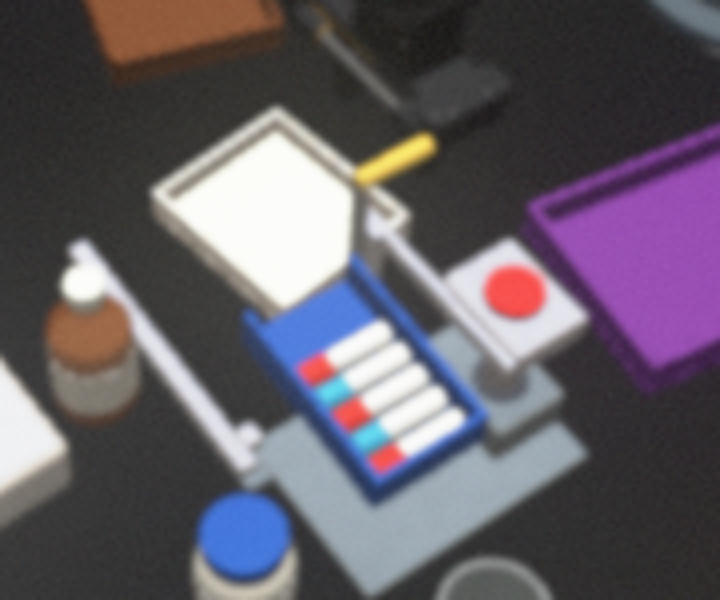

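The gripper stands clear behind the dish's near wall, and the bar is off to the side. Now I push toward the fence.

play_rows(targets=[[0, 0.008, -0.0004, 0, 0, 0, 0], [0, 0.008, -0.0004, 0, 0, 0, 0], [0, 0.008, -0.0004, 0, 0, 0, 0], [0, 0.008, -0.0004, 0, 0, 0, 0], [0, 0.008, -0.0004, 0, 0, 0, 0], [0, 0.008, -0.0004, 0, 0, 0, 0], [0, 0.008, -0.0004, 0, 0, 0, 0], [0, 0.008, -0.0004, 0, 0, 0, 0], [0, 0.008, -0.0004, 0, 0, 0, 0], [0, 0.008, -0.0004, 0, 0, 0, 0], [0, 0.006, -0.0003, 0, 0, 0, 0]])

```text
time_s: 3.78
position: [0.491, -0.0296, 0.014]
tcp_rot: [[0.999, -0.043, 0.0], [-0.043, -0.999, -0.0], [0.0, 0.0, -1.0]]
force: [0.1, -0.8, -1.2]
opening: 1.001
```

play_rows(targets=[[0, 0.003, -0.0001, 0, 0, 0, 0], [0, 0.003, -0.0001, 0, 0, 0, 0], [0, 0.003, -0.0001, 0, 0, 0, 0]])

```text
time_s: 4.15
position: [0.4993, -0.0298, 0.014]
tcp_rot: [[0.999, -0.043, -0.0], [-0.043, -0.999, 0.0], [-0.0, -0.0, -1.0]]
force: [0.1, 0.0, -0.2]
opening: 1.001
```

```bash
cat > dish.py <<'E'
from h import *
def dish(fn):
    a=cap('top',fn)
    S,V=cv2.split(cv2.cvtColor(a,cv2.COLOR_BGR2HSV))[1:]
    m=((S<60)&(V>190)).astype(np.uint8)*255
    cv2.imwrite('pics/z_'+fn,cv2.resize(a[135:235,170:300],None,fx=6,fy=6,interpolation=cv2.INTER_CUBIC))
    cs,_=cv2.findContours(m[130:230,215:330],cv2.RETR_EXTERNAL,cv2.CHAIN_APPROX_NONE)
    for c in cs:
        if cv2.contourArea(c)<60: continue
        r=cv2.minAreaRect(c+np.array([215,130])); B=ray('top',cv2.boxPoints(r),.028)
        print(np.round(r[0],1),np.round(r[1],1),ray('top',r[0],.028)[0].round(4),np.degrees(np.arctan2(*(B[1]-B[0])[[1,0]])).round(1))
E
python3 - <<'E'
from dish import *
dish('t2.png')
E
```

```text
[241.2 202. ] [53.4  6.3] [0.4459 0.042  0.028 ] -14.2
[247.1 152.7] [56.2  3.9] [0.6543 0.0239 0.028 ] -2.1
```

Run:
```python
from dish import *
a=cap('scene','s2.png')
cv2.imwrite('pics/s2c.png',np.hstack([cv2.resize(a[160:290,200:340],None,fx=3,fy=3,interpolation=cv2.INTER_CUBIC),cv2.resize(cv2.imread('pics/t2.png')[135:235,210:300],None,fx=3.9,fy=3.9)]))
```

```text
(no output)
```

View pics/s2c.png

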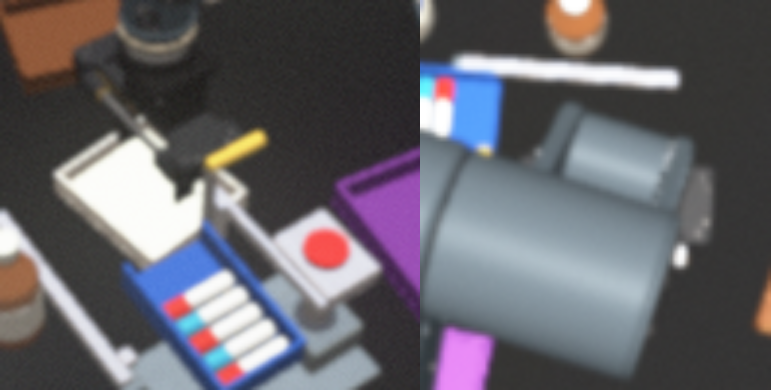

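Run:
```python
from h import *
s=bot.read_state();print(s['position'],s['force'])
P=s['position']
for n in('scene','top'):
    print(n,proj(n,[P,P+np.array([0.002,.05,0]),P+np.array([-.002,-.05,0])]).round(1).tolist())
px=np.array([[218.3,220],[250,247],[281.7,223]])
print(ray('scene',px,.028).round(3))
px=np.array([[218,218.8],[250,248],[282.5,223.8],[180+275/4,170+108/4]])
print(ray('scene',px,.028).round(3))
a=cv2.imread('pics/s2.png')
b=cv2.imread('pics/s1.png')
cv2.imwrite('pics/s3c.png',np.hstack([cv2.resize(x[160:270,200:300],None,fx=4,fy=4,interpolation=cv2.INTER_CUBIC) for x in(b,a)]))
```

```text
[ 0.49982093 -0.02998228  0.0140797 ] [ 0.46929781  0.08970972 -0.02125434]
scene [[250.9, 221.0], [260.4, 231.4], [241.7, 211.1]]
top [[258.9, 189.9], [247.0, 189.2], [270.9, 190.7]]
[[ 0.584 -0.085  0.028]
 [ 0.569  0.055  0.028]
 [ 0.437  0.042  0.028]]
[[ 0.582 -0.089  0.028]
 [ 0.571  0.058  0.028]
 [ 0.437  0.046  0.028]
 [ 0.451 -0.105  0.028]]
```

View pics/s3c.png

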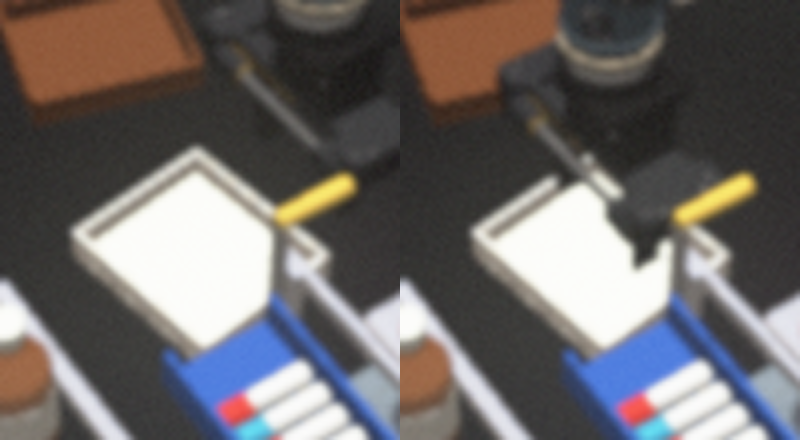

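The dish hasn't moved. The open fingers' tips sit higher than the TCP (they swing back when open), so they swept over the wall into the dish. I'll lift, go back, half close so the tips extend, and go lower.

play_rows(targets=[[0.5, 0, 0, 0.03, 0, 0, 0], [0.5, 0, 0, 0.02, 0, 0, 0], [0.5, -0.03, 0.0015, 0, 0, 0, 0], [0.5, -0.035, 0.0015, 0, 0, 0, 0], [0.5, -0.03, 0.0015, 0, 0, 0, 0], [0.5, 0, 0, -0.025, 0, 0, 0], [0.5, 0, 0, -0.02, 0, 0, 0], [0.5, 0, 0, -0.01, 0, 0, 0], [0.5, 0, 0, 0, 0, 0, 0]])

```text
time_s: 5.38
position: [0.404, -0.0253, 0.0086]
tcp_rot: [[0.999, -0.043, -0.001], [-0.043, -0.999, 0.001], [-0.001, -0.0, -1.0]]
force: [-0.1, -0.9, 0.2]
opening: 0.5
```

Run:
```python
from dish import *
a=cap('scene','s4.png'); P=bot.read_state()['position']
print(proj('scene',[P,P+np.array([0.002,.03,0]),P+np.array([-.002,-.03,0])]).round(1).tolist())
cv2.imwrite('pics/s4c.png',cv2.resize(a[140:260,220:360],None,fx=5,fy=5,interpolation=cv2.INTER_CUBIC))
dish('t4.png')
```

```text
[[275.3, 209.0], [280.9, 214.9], [269.9, 203.2]]
[258.5 182.5] [23. 37.] [ 0.5292 -0.0274  0.028 ] -88.5
[247.1 152.8] [56.2  3.7] [0.6541 0.0239 0.028 ] -2.1
```

View pics/s4c.png

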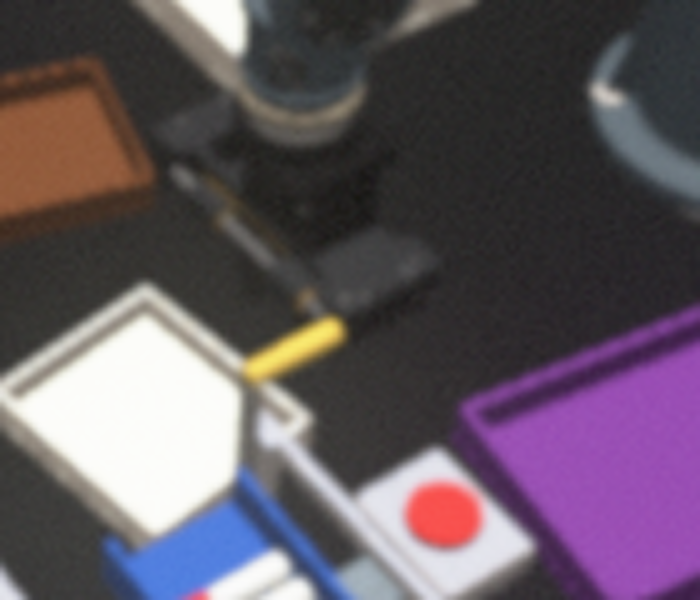

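play_rows(targets=[[0.5, 0.008, -0.0004, 0, 0, 0, 0], [0.5, 0.008, -0.0004, 0, 0, 0, 0], [0.5, 0.008, -0.0004, 0, 0, 0, 0], [0.5, 0.008, -0.0004, 0, 0, 0, 0], [0.5, 0.008, -0.0004, 0, 0, 0, 0], [0.5, 0.008, -0.0004, 0, 0, 0, 0]])

```text
time_s: 6.22
position: [0.453, -0.0278, 0.009]
tcp_rot: [[0.999, -0.043, -0.0], [-0.043, -0.999, 0.0], [-0.0, -0.0, -1.0]]
force: [-0.1, -0.7, -0.1]
opening: 0.497
```

```bash
cat >> dish.py <<'E'
def left(im):
    "dish region in scene: leftmost rim corner and left-top/left-bottom edges"
    S,V=cv2.split(cv2.cvtColor(im,cv2.COLOR_BGR2HSV))[1:]
    m=((S<70)&(V>120)).astype(np.uint8)*255
    n,l,st,_=cv2.connectedComponentsWithStats(m[150:300,205:300])
    for i in range(1,n):
        if st[i,4]>300:
            ys,xs=np.where(l==i); k=xs.argmin(); t=ys.argmin(); print('area',st[i,4],'left',xs[k]+205,ys[xs==xs[k]].mean()+150,'top',xs[ys==ys[t]].mean()+205,ys[t]+150)
E
python3 - <<'E'
from dish import *
left(cv2.imread('pics/s1.png')); left(cv2.imread('pics/s4.png')); left(cap('scene','s5.png')); print(bot.read_state()['force'])
E
```

```text
area 2206 left 218 218.5 top 248.5 197
area 1269 left 205 251.28571428571428 top 205.0 234
area 626 left 261 260.0 top 275.0 249
area 2210 left 218 218.0 top 248.5 197
area 1267 left 205 251.28571428571428 top 205.0 234
area 632 left 261 260.0 top 275.5 249
area 1692 left 218 218.5 top 248.5 197
area 483 left 270 226.0 top 273.5 217
area 1268 left 205 251.28571428571428 top 205.0 234
area 631 left 261 260.0 top 275.0 249
[ 0.55232483  0.04893729 -0.22513815]
```

Run:
```python
from h import *
a=cv2.imread('pics/s5.png'); P=bot.read_state()['position']
pr=proj('scene',[P,P+np.array([0.002,.03,0]),P+np.array([-.002,-.03,0]),P+np.array([0,0,.02])]);print(pr.round(1).tolist())
g=(255*(a/255.)**.45).astype(np.uint8)
x0,y0=225,150
c=cv2.resize(g[y0:y0+90,x0:x0+75],None,fx=6,fy=6,interpolation=cv2.INTER_CUBIC)
for p in pr: cv2.circle(c,tuple(int(v) for v in (p-[x0,y0])*6+3),3,(0,255,0),-1)
cv2.imwrite('pics/s5c.png',c)
```

```text
[[262.5, 215.7], [268.0, 221.8], [257.1, 209.7], [262.7, 211.5]]
```

View pics/s5c.png

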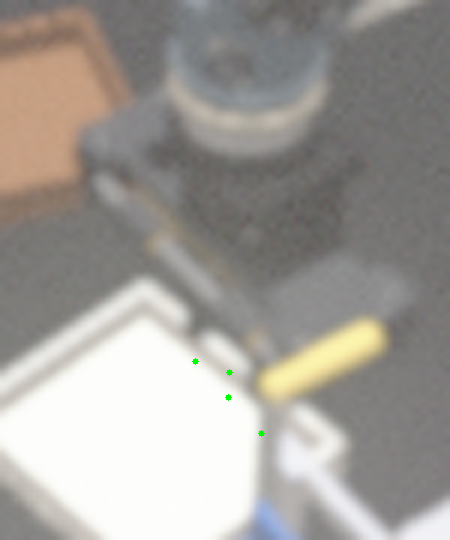

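The half-closed fingertips still sit over the near rim: the rim is broken at about (258,205) and (267,211). The real tips are about 17–25 mm above the reported TCP. I'll go back and feel for the table.

play_rows(targets=[[0.4, 0, 0, 0.02, 0, 0, 0], [0.4, -0.025, 0.001, 0, 0, 0, 0], [0.4, -0.025, 0.001, 0, 0, 0, 0], [0.4, 0, 0, -0.02, 0, 0, 0], [0.4, 0, 0, -0.005, 0, 0, 0], [0.4, 0, 0, -0.003, 0, 0, 0], [0.4, 0, 0, 0, 0, 0, 0]])

```text
time_s: 7.15
position: [0.4028, -0.0259, 0.0011]
tcp_rot: [[0.999, -0.043, 0.0], [-0.043, -0.999, -0.0], [0.0, 0.0, -1.0]]
force: [0.4, -0.4, 0.1]
opening: 0.604
```

play_rows(targets=[[0.4, 0, 0, -0.003, 0, 0, 0], [0.4, 0, 0, -0.002, 0, 0, 0]])

```text
time_s: 7.4
position: [0.4026, -0.0258, -0.0039]
tcp_rot: [[0.999, -0.043, 0.0], [-0.043, -0.999, -0.0], [0.001, 0.0, -1.0]]
force: [-0.0, 0.6, -0.5]
opening: 0.601
```

play_rows(targets=[[0.4, 0, 0, -0.002, 0, 0, 0], [0.4, 0, 0, -0.002, 0, 0, 0]])

```text
time_s: 7.65
position: [0.4025, -0.0258, -0.008]
tcp_rot: [[0.999, -0.043, 0.0], [-0.043, -0.999, -0.0], [0.0, 0.0, -1.0]]
force: [-0.5, 0.2, -0.4]
opening: 0.6
```

play_rows(targets=[[0.4, 0, 0, -0.002, 0, 0, 0], [0.4, 0, 0, -0.002, 0, 0, 0]])

```text
time_s: 7.9
position: [0.4024, -0.0258, -0.0121]
tcp_rot: [[0.999, -0.043, -0.0], [-0.043, -0.999, 0.0], [-0.0, -0.0, -1.0]]
force: [-0.4, -0.2, -0.2]
opening: 0.604
```

play_rows(targets=[[0.4, 0, 0, -0.002, 0, 0, 0], [0.4, 0, 0, -0.001, 0, 0, 0]])

```text
time_s: 8.15
position: [0.4024, -0.0258, -0.0151]
tcp_rot: [[0.999, -0.043, -0.0], [-0.043, -0.999, 0.0], [-0.0, -0.0, -1.0]]
force: [0.3, -0.7, 0.1]
opening: 0.602
```

play_rows(targets=[[0.4, 0.008, -0.0004, 0, 0, 0, 0], [0.4, 0.008, -0.0004, 0, 0, 0, 0], [0.4, 0.008, -0.0004, 0, 0, 0, 0], [0.4, 0.008, -0.0004, 0, 0, 0, 0], [0.4, 0.008, -0.0004, 0, 0, 0, 0], [0.4, 0.008, -0.0004, 0, 0, 0, 0], [0.4, 0.008, -0.0004, 0, 0, 0, 0]])

```text
time_s: 9.02
position: [0.4586, -0.0284, -0.015]
tcp_rot: [[0.999, -0.043, -0.001], [-0.043, -0.999, 0.0], [-0.001, -0.0, -1.0]]
force: [-3.8, 1.2, 1.4]
opening: 0.6
```

Run:
```python
from dish import *
left(cap('scene','s6.png')); print(bot.read_state()['force'])
```

```text
area 1967 left 210 218.0 top 244.0 199
area 409 left 271 225.0 top 272.5 222
area 1280 left 205 252.22727272727275 top 205.0 234
area 629 left 261 260.0 top 275.0 249
[-1.06105336  1.3760958  -0.97759492]
```

Now it pushes (3.8 N, and the dish moved). Continuing.

play_rows(targets=[[0.4, 0.008, -0.0004, 0, 0, 0, 0], [0.4, 0.008, -0.0004, 0, 0, 0, 0], [0.4, 0.008, -0.0004, 0, 0, 0, 0], [0.4, 0.007, -0.0003, 0, 0, 0, 0], [0.4, 0.004, -0.0002, 0, 0, 0, 0], [0.4, 0.002, -0.0001, 0, 0, 0, 0]])

```text
time_s: 9.82
position: [0.4954, -0.0304, -0.015]
tcp_rot: [[0.999, -0.043, -0.0], [-0.043, -0.999, 0.0], [-0.0, 0.0, -1.0]]
force: [-2.8, -1.2, 0.4]
opening: 0.602
```

play_rows(targets=[[0.4, 0.002, -0.0001, 0, 0, 0, 0], [0.4, 0.002, -0.0001, 0, 0, 0, 0]])

```text
time_s: 10.07
position: [0.4993, -0.0305, -0.0149]
tcp_rot: [[0.999, -0.043, -0.0], [-0.043, -0.999, 0.0], [-0.0, -0.0, -1.0]]
force: [-1.6, 0.5, -0.2]
opening: 0.6
```

Run:
```python
from dish import *
dish('t7.png')
left(cap('scene','s7.png')); print(bot.read_state()['force'])
```

```text
[246.  191.4] [50.3  4.4] [0.4907 0.0233 0.028 ] -16.2
[249.5 160.5] [62.5 19. ] [0.6213 0.0125 0.028 ] -2.4
area 3281 left 205 240.9736842105263 top 233.5 204
area 407 left 271 225.0 top 272.5 222
area 630 left 261 260.0 top 275.5 249
[-0.60167088 -0.24233194 -0.52401082]
```

play_rows(targets=[[0.4, 0.002, -0.0001, 0, 0, 0, 0], [0.4, 0.002, -0.0001, 0, 0, 0, 0]])

```text
time_s: 10.42
position: [0.5032, -0.0307, -0.0149]
tcp_rot: [[0.999, -0.043, -0.001], [-0.043, -0.999, 0.0], [-0.001, -0.0, -1.0]]
force: [-3.3, 0.1, 0.3]
opening: 0.598
```

play_rows(targets=[[0.4, 0.0015, -0.0001, 0, 0, 0, 0], [0.4, 0.0015, -0.0001, 0, 0, 0, 0]])

```text
time_s: 10.68
position: [0.5058, -0.0309, -0.0149]
tcp_rot: [[0.999, -0.043, -0.001], [-0.043, -0.999, 0.0], [-0.001, -0.0, -1.0]]
force: [-5.6, -1.5, 3.5]
opening: 0.6
```

play_rows(targets=[[0.4, 0.0015, -0.0001, 0, 0, 0, 0], [0.4, 0.0015, -0.0001, 0, 0, 0, 0]])

```text
time_s: 10.92
position: [0.5058, -0.0307, -0.015]
tcp_rot: [[0.999, -0.043, -0.007], [-0.043, -0.999, 0.001], [-0.007, -0.001, -1.0]]
force: [-9.6, -2.6, 5.5]
opening: 0.601
```

Fence contact came at about 10 N, at x = 0.505 as expected. Now I back off, lift, turn 90° and go to the dish's −y end.

play_rows(targets=[[0.4, -0.012, 0.0005, 0, 0, 0, 0], [0.4, -0.012, 0.0005, 0.03, 0, 0, 0], [0.4, 0, 0, 0.05, 0, 0, 0.1], [0.4, 0.009, -0.011, 0, 0, 0, 0.163], [0.4, 0.009, -0.011, 0, 0, 0, 0.163], [0.4, 0.009, -0.011, 0, 0, 0, 0.163], [0.4, 0.009, -0.011, 0, 0, 0, 0.163], [0.4, 0.009, -0.011, 0, 0, 0, 0.163], [0.4, 0.009, -0.011, 0, 0, 0, 0.163], [0.4, 0.009, -0.011, 0, 0, 0, 0.163], [0.4, 0.009, -0.011, 0, 0, 0, 0.163], [0.4, 0.01, -0.011, 0, 0, 0, 0.163]])

```text
time_s: 12.42
position: [0.5693, -0.1302, 0.0654]
tcp_rot: [[0.042, 0.999, 0.004], [0.999, -0.042, -0.001], [-0.001, 0.004, -1.0]]
force: [0.1, -1.2, -0.0]
opening: 0.598
```

play_rows(targets=[[0.4, 0.006, -0.009, 0, 0, 0, 0], [0.4, 0, 0, 0, 0, 0, 0]])

```text
time_s: 12.68
position: [0.5745, -0.1391, 0.0652]
tcp_rot: [[0.05, 0.999, 0.002], [0.999, -0.05, -0.001], [-0.001, 0.002, -1.0]]
force: [-1.0, 0.2, 0.3]
opening: 0.599
```

Run:
```python
from dish import *
dish('t8.png')
a=cap('scene','s8.png');left(a)
g=(255*(a/255.)**.6).astype(np.uint8)
cv2.imwrite('pics/s8c.png',np.hstack([cv2.resize(g[130:280,180:330],None,fx=2.6,fy=2.6,interpolation=cv2.INTER_CUBIC),cv2.resize(cv2.imread('pics/t8.png')[130:230,210:310],None,fx=3.9,fy=3.9)]))
```

```text
[244.8 163.5] [53.2 25.4] [0.6081 0.0322 0.028 ] -1.8
area 3181 left 205 240.9736842105263 top 232.0 205
area 407 left 271 225.0 top 272.5 222
area 629 left 261 260.0 top 275.0 249
```

View pics/s8c.png

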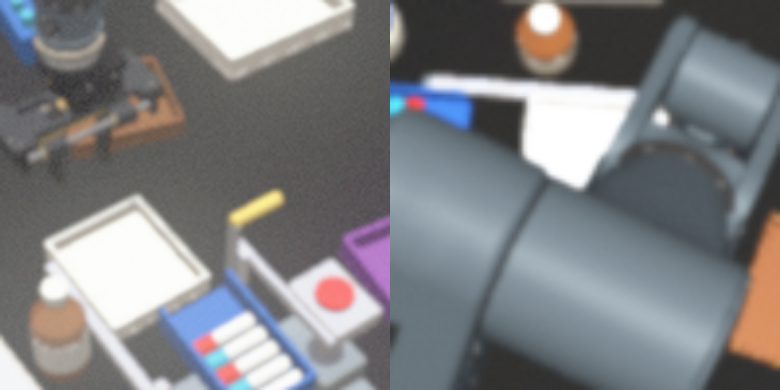

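The dish lies square along the fence and the gripper hovers beyond its −y end. Next: the dish pose from its rim corners at scene (198,223.5), (233,206), (261,236), (228,259).

```bash
cat >> h.py <<'E'
N=np.array([.5835,.037]);YAW=np.radians(-2.6);RN=np.array([[np.cos(YAW),-np.sin(YAW)],[np.sin(YAW),np.cos(YAW)]])
def nest(X): return (np.atleast_2d(X)[:,:2]-N)@RN
E
python3 - <<'E'
from h import *
C=ray('scene',[[198.1,223.5],[232.7,206.2],[260.8,235.8],[228,258.8]],.028)
print(nest(C).round(3),nest(C).mean(0)); P=bot.read_state()['position'];print(nest(P))
print(proj('scene',P+np.array([[.025+.008,0,0],[-.025-.008,0,0]])))
E
```

```text
[[ 0.064 -0.145]
 [-0.062 -0.144]
 [-0.065  0.002]
 [ 0.06   0.016]] [-0.0006607  -0.06766707]
[[-0.00241115 -0.17526389]]
[[201.8169086  204.92216571]
 [219.59710834 195.36215486]]
```

play_rows(targets=[[0.4, 0, 0, -0.035, 0, 0, 0], [0.4, 0, 0, -0.03, 0, 0, 0], [0.4, 0, 0, -0.015, 0, 0, 0], [0.4, 0.0003, 0.007, 0, 0, 0, 0], [0.4, 0.0004, 0.008, 0, 0, 0, 0], [0.4, 0.0004, 0.008, 0, 0, 0, 0], [0.4, 0.0004, 0.008, 0, 0, 0, 0], [0.4, 0.0004, 0.008, 0, 0, 0, 0], [0.4, 0.0004, 0.008, 0, 0, 0, 0]])

```text
time_s: 13.9
position: [0.5763, -0.0917, -0.014]
tcp_rot: [[0.047, 0.999, 0.002], [0.999, -0.047, -0.002], [-0.002, 0.002, -1.0]]
force: [-0.8, -5.3, 4.5]
opening: 0.598
```

play_rows(targets=[[0.4, 0.0004, 0.008, 0, 0, 0, 0], [0.4, 0.0004, 0.008, 0, 0, 0, 0], [0.4, 0.0004, 0.008, 0, 0, 0, 0], [0.4, 0.0003, 0.006, 0, 0, 0, 0], [0.4, 0.0002, 0.004, 0, 0, 0, 0], [0.4, 0.0001, 0.002, 0, 0, 0, 0]])

```text
time_s: 14.65
position: [0.5782, -0.0557, -0.0141]
tcp_rot: [[0.046, 0.999, 0.002], [0.999, -0.046, -0.001], [-0.001, 0.002, -1.0]]
force: [-1.6, -4.6, 4.6]
opening: 0.598
```

play_rows(targets=[[0.4, 0.0001, 0.002, 0, 0, 0, 0], [0.4, 0.0001, 0.002, 0, 0, 0, 0]])

```text
time_s: 14.9
position: [0.5784, -0.0519, -0.014]
tcp_rot: [[0.047, 0.999, 0.002], [0.999, -0.047, -0.001], [-0.001, 0.002, -1.0]]
force: [-1.5, -5.1, 4.5]
opening: 0.601
```

play_rows(targets=[[0.4, 0.0001, 0.002, 0, 0, 0, 0], [0.4, 0.0001, 0.001, 0, 0, 0, 0]])

```text
time_s: 15.15
position: [0.5786, -0.0488, -0.0141]
tcp_rot: [[0.047, 0.999, 0.002], [0.999, -0.047, -0.001], [-0.001, 0.002, -1.0]]
force: [-2.1, -6.0, 4.0]
opening: 0.599
```

play_rows(targets=[[0.4, 0.0001, 0.0015, 0, 0, 0, 0], [0.4, 0.0001, 0.001, 0, 0, 0, 0]])

```text
time_s: 15.4
position: [0.5787, -0.0471, -0.0141]
tcp_rot: [[0.046, 0.999, 0.001], [0.999, -0.046, -0.003], [-0.003, 0.001, -1.0]]
force: [-3.0, -11.1, 4.6]
opening: 0.601
```

play_rows(targets=[[0.4, 0.0001, 0.0015, 0, 0, 0, 0], [0.4, 0.0001, 0.001, 0, 0, 0, 0]])

```text
time_s: 15.65
position: [0.5787, -0.0471, -0.014]
tcp_rot: [[0.045, 0.999, 0.001], [0.999, -0.045, -0.006], [-0.006, 0.001, -1.0]]
force: [-5.1, -17.8, 4.4]
opening: 0.602
```

The dish met the stops at 10–17 N. Now I back off, rise and check registration.

play_rows(targets=[[0.4, -0.0005, -0.012, 0, 0, 0, 0], [0.4, -0.0005, -0.012, 0.02, 0, 0, 0], [0.8, 0, 0, 0.06, 0, 0, 0], [1, 0, 0, 0.06, 0, 0, 0], [1, 0, 0, 0.06, 0, 0, 0], [1, 0, 0, 0.06, 0, 0, 0]])

```text
time_s: 16.4
position: [0.5769, -0.0658, 0.2469]
tcp_rot: [[0.047, 0.999, 0.0], [0.999, -0.047, 0.002], [0.002, -0.0, -1.0]]
force: [-0.4, -0.1, 0.8]
opening: 0.23
```

Run:
```python
from h import *
a=cap('scene','s9.png');b=cap('top','t9.png')
cv2.imwrite('pics/s9c.png',np.hstack([cv2.resize(a[190:290,190:290],None,fx=5,fy=5,interpolation=cv2.INTER_CUBIC),cv2.resize(b[135:235,210:270],None,fx=5,fy=5,interpolation=cv2.INTER_CUBIC)]))
```

```text
(no output)
```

View pics/s9c.png

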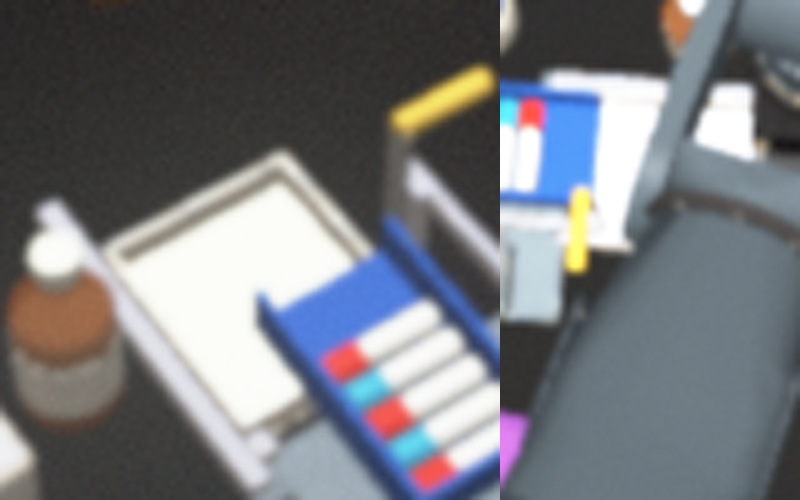

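The dish lies flat along the fence and its end touches the visible stop at about (242,278). A quick numeric check follows, then the move above the pad.

Run:
```python
from h import *
C=ray('scene',[[211,239],[246.6,220.4]],.028)
print(nest(C).round(4)); d=C[0]-C[1];print(np.degrees(np.arctan2(d[1],d[0])))
# pad by two-view check
P=ray('top',[198.5,186],.148); print(P,N+RN@[-.1,.16])
a=cv2.imread('pics/s9.png');H,S,V=cv2.split(cv2.cvtColor(a,cv2.COLOR_BGR2HSV))
m=(((H<8)|(H>172))&(S>120)&(V>120)).astype(np.uint8)
n,l,st,ce=cv2.connectedComponentsWithStats(m)
for i in range(1,n):
    if 60<st[i,4]<600: print(ce[i],st[i,4],ray('scene',ce[i],.148))
```

```text
[[ 0.0627 -0.0721]
 [-0.0644 -0.0708]]
-3.1516255492588274
[[0.49209259 0.20138712 0.148     ]] [0.49086102 0.20137159]
[140.58130841 143.12523364] 535 [[ 0.65170464 -0.41326134  0.148     ]]
[308.4028777  242.58992806] 139 [[0.49466063 0.20617863 0.148     ]]
```

play_rows(targets=[[1, -0.005, 0, 0.02, 0, 0, 0], [1, -0.01, 0.03, 0, 0, 0, 0], [1, -0.01, 0.034, 0, 0, 0, 0], [1, -0.01, 0.034, 0, 0, 0, 0], [1, -0.01, 0.034, 0, 0, 0, 0], [1, -0.01, 0.034, 0, 0, 0, 0], [1, -0.01, 0.034, 0, 0, 0, 0], [1, -0.01, 0.034, 0, 0, 0, 0], [1, -0.01, 0.033, 0, 0, 0, 0], [1, 0, 0, 0, 0, 0, 0]])

```text
time_s: 17.75
position: [0.4904, 0.2023, 0.2641]
tcp_rot: [[0.043, 0.999, -0.002], [0.999, -0.043, 0.001], [0.001, -0.003, -1.0]]
force: [-0.4, -1.1, -0.0]
opening: 0.005
```

play_rows(targets=[[1, 0, 0, -0.04, 0, 0, 0], [1, 0, 0, -0.035, 0, 0, 0], [1, 0, 0, -0.015, 0, 0, 0], [1, 0, 0, -0.01, 0, 0, 0], [1, 0, 0, -0.005, 0, 0, 0], [1, 0, 0, -0.005, 0, 0, 0], [1, 0, 0, -0.005, 0, 0, 0]])

```text
time_s: 18.62
position: [0.4929, 0.1999, 0.1504]
tcp_rot: [[0.047, 0.999, 0.002], [0.999, -0.047, 0.0], [0.0, 0.002, -1.0]]
force: [-0.2, -0.4, 0.2]
opening: 0.009
```

play_rows(targets=[[1, 0, 0, -0.004, 0, 0, 0], [1, 0, 0, -0.004, 0, 0, 0], [1, 0, 0, -0.004, 0, 0, 0]])

```text
time_s: 19.0
position: [0.4924, 0.1999, 0.1379]
tcp_rot: [[0.047, 0.999, 0.0], [0.999, -0.047, 0.0], [0.0, 0.0, -1.0]]
force: [-1.2, -0.8, -0.1]
opening: 0.003
```

play_rows(targets=[[1, 0, 0, -0.003, 0, 0, 0], [1, 0, 0, -0.003, 0, 0, 0], [1, 0, 0, -0.003, 0, 0, 0]])

```text
time_s: 19.38
position: [0.4924, 0.1998, 0.1289]
tcp_rot: [[0.047, 0.999, 0.0], [0.999, -0.047, 0.0], [0.0, 0.0, -1.0]]
force: [-0.2, -0.3, 0.5]
opening: 0.004
```

play_rows(targets=[[1, 0, 0, -0.003, 0, 0, 0], [1, 0, 0, -0.003, 0, 0, 0]])

```text
time_s: 19.62
position: [0.4924, 0.1998, 0.1229]
tcp_rot: [[0.047, 0.999, 0.0], [0.999, -0.047, 0.0], [0.0, 0.0, -1.0]]
force: [-0.4, 0.7, -0.2]
opening: 0.001
```

play_rows(targets=[[1, 0, 0, -0.003, 0, 0, 0], [1, 0, 0, -0.003, 0, 0, 0]])

```text
time_s: 19.88
position: [0.4923, 0.1998, 0.1177]
tcp_rot: [[0.047, 0.999, 0.0], [0.999, -0.047, -0.0], [-0.0, 0.0, -1.0]]
force: [-2.2, -0.6, 7.5]
opening: 0.003
```

Pad contact at TCP z ≈ 0.119 (7.5 N), so the real tip is about 28 mm above the reported TCP. The spout should touch the dish near TCP z ≈ 0.065.

play_rows(targets=[[1, 0, 0, -0.002, 0, 0, 0], [1, 0, 0, -0.002, 0, 0, 0], [1, 0, 0, -0.002, 0, 0, 0], [1, 0, 0, -0.002, 0, 0, 0]])

```text
time_s: 20.38
position: [0.4924, 0.1998, 0.1098]
tcp_rot: [[0.047, 0.999, 0.0], [0.999, -0.047, 0.0], [0.0, 0.0, -1.0]]
force: [-1.5, 0.0, 5.7]
opening: 0.007
```

play_rows(targets=[[1, 0, 0, -0.003, 0, 0, 0], [1, 0, 0, -0.003, 0, 0, 0], [1, 0, 0, -0.003, 0, 0, 0], [1, 0, 0, -0.003, 0, 0, 0], [1, 0, 0, -0.003, 0, 0, 0], [1, 0, 0, -0.003, 0, 0, 0]])

```text
time_s: 21.12
position: [0.4924, 0.1998, 0.0918]
tcp_rot: [[0.047, 0.999, 0.0], [0.999, -0.047, 0.0], [0.0, 0.0, -1.0]]
force: [-1.6, -0.5, 7.3]
opening: 0.002
```

Steady at about 7 N. Continuing down to z ≈ 0.071, then fine steps.

play_rows(targets=[[1, 0, 0, -0.003, 0, 0, 0], [1, 0, 0, -0.003, 0, 0, 0], [1, 0, 0, -0.003, 0, 0, 0], [1, 0, 0, -0.003, 0, 0, 0], [1, 0, 0, -0.003, 0, 0, 0], [1, 0, 0, -0.002, 0, 0, 0], [1, 0, 0, -0.002, 0, 0, 0]])

```text
time_s: 22.0
position: [0.4924, 0.1998, 0.0727]
tcp_rot: [[0.047, 0.999, 0.0], [0.999, -0.047, 0.0], [0.0, 0.0, -1.0]]
force: [-2.6, 0.7, 5.7]
opening: 0.005
```

play_rows(targets=[[1, 0, 0, -0.001, 0, 0, 0], [1, 0, 0, -0.001, 0, 0, 0], [1, 0, 0, -0.001, 0, 0, 0]])

```text
time_s: 22.38
position: [0.4924, 0.1998, 0.0697]
tcp_rot: [[0.047, 0.999, 0.0], [0.999, -0.047, 0.0], [0.0, 0.0, -1.0]]
force: [-1.5, -1.1, 6.6]
opening: 0.004
```

play_rows(targets=[[1, 0, 0, -0.001, 0, 0, 0], [1, 0, 0, -0.001, 0, 0, 0]])

```text
time_s: 22.62
position: [0.4924, 0.1998, 0.0681]
tcp_rot: [[0.047, 0.999, 0.0], [0.999, -0.047, -0.0], [0.0, 0.0, -1.0]]
force: [-3.6, -1.3, 15.4]
opening: 0.002
```

Contact felt: 15 N total, about 8 N of it on the dish. Stop, lift off and go to the bar's +y side.

play_rows(targets=[[1, 0, 0, 0.004, 0, 0, 0], [1, 0, 0, 0.02, 0, 0, 0], [1, 0, 0, 0.05, 0, 0, 0], [1, 0, 0, 0.04, 0, 0, 0], [1, 0.003, -0.03, 0, 0, 0, 0], [1, 0.003, -0.03, 0, 0, 0, 0], [1, 0.001, -0.007, 0, 0, 0, 0], [1, 0, 0, 0, 0, 0, 0]])

```text
time_s: 23.62
position: [0.4993, 0.1328, 0.1809]
tcp_rot: [[0.048, 0.999, -0.0], [0.999, -0.048, 0.0], [0.0, -0.0, -1.0]]
force: [1.2, -0.2, -0.7]
opening: 0.006
```

Run:
```python
from h import *
s=bot.read_state();print(s['position'],nest(s['position']))
for f in('s9.png','s10.png'):
    a=cap('scene',f) if f=='s10.png' else cv2.imread('pics/'+f)
    H,S,V=cv2.split(cv2.cvtColor(a,cv2.COLOR_BGR2HSV))
    for nm,m in(('red',((H<8)|(H>172))&(S>120)&(V>120)),('yel',(H>18)&(H<38)&(S>110)&(V>110))):
        n,l,st,ce=cv2.connectedComponentsWithStats(m.astype(np.uint8))
        for i in range(1,n):
            if 250<ce[i][0]<340 and 180<ce[i][1]<300 and st[i,4]>25: print(f,nm,ce[i].round(1),st[i])
for z in(.188,.134): print('bar proj',proj('scene',np.r_[N+RN@[-.0785,.055],z]).round(1))
for z in(.148,.094): print('pad proj',proj('scene',np.r_[N+RN@[-.1,.16],z]).round(1))
g=(255*(a/255.)**.6).astype(np.uint8)
cv2.imwrite('pics/s10c.png',cv2.resize(g[170:310,200:340],None,fx=4,fy=4,interpolation=cv2.INTER_CUBIC))
```

```text
[0.49931906 0.13278149 0.18086912] [[-0.08843922  0.09186419]]
s9.png red [308.4 242.6] [302 237  14  12 139]
s9.png red [258.9 262. ] [256 259   7   7  30]
s9.png red [267.6 273.1] [264 270   8   7  35]
s9.png yel [278.1 209.5] [268 203  21  14 144]
s10.png red [306.2 254.6] [300 249  14  12 130]
s10.png red [258.2 273.5] [255 271   7   6  31]
s10.png red [266.9 284.5] [264 282   7   6  31]
s10.png yel [277.1 222.6] [267 216  21  14 140]
bar proj [[278.  209.3]]
bar proj [[277.  222.3]]
pad proj [[308.2 240.7]]
pad proj [[306.2 252.9]]
```

View pics/s10c.png

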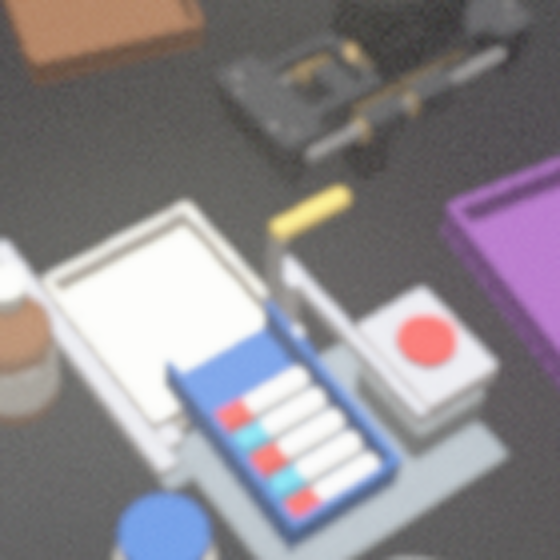

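The lift stayed down: bar and pad pixels match the lowered heights (bar z ≈ 0.134), and the trough rests on the dish. Descend behind the bar and push slowly.

play_rows(targets=[[1, 0, 0, -0.04, 0, 0, 0], [1, 0, 0, -0.04, 0, 0, 0], [1, 0, 0, -0.021, 0, 0, 0], [1, -0.0003, -0.007, 0, 0, 0, 0], [1, -0.0003, -0.006, 0, 0, 0, 0], [1, -0.0001, -0.002, 0, 0, 0, 0], [1, -0.0001, -0.002, 0, 0, 0, 0], [1, -0.0001, -0.002, 0, 0, 0, 0]])

```text
time_s: 24.68
position: [0.4992, 0.1141, 0.0808]
tcp_rot: [[0.047, 0.999, 0.002], [0.999, -0.047, 0.001], [0.001, 0.002, -1.0]]
force: [0.3, 2.6, 1.5]
opening: 0.003
```

play_rows(targets=[[1, -0.0001, -0.002, 0, 0, 0, 0], [1, -0.0001, -0.002, 0, 0, 0, 0], [1, -0.0001, -0.002, 0, 0, 0, 0]])

```text
time_s: 25.05
position: [0.4984, 0.1078, 0.0801]
tcp_rot: [[0.047, 0.999, 0.001], [0.999, -0.047, 0.0], [0.0, 0.001, -1.0]]
force: [1.7, 2.4, 1.6]
opening: 0.004
```

Contact at about 2.5 N. Tip slowly.

play_rows(targets=[[1, -0.0001, -0.0015, 0, 0, 0, 0], [1, -0.0001, -0.0015, 0, 0, 0, 0], [1, -0.0001, -0.0015, 0, 0, 0, 0], [1, -0.0001, -0.0015, 0, 0, 0, 0], [1, -0.0001, -0.0015, 0, 0, 0, 0], [1, -0.0001, -0.0015, 0, 0, 0, 0], [1, -0.0001, -0.0015, 0, 0, 0, 0], [1, -0.0001, -0.0015, 0, 0, 0, 0], [1, -0.0001, -0.0015, 0, 0, 0, 0], [1, -0.0001, -0.0015, 0, 0, 0, 0], [1, -0.0001, -0.0015, 0, 0, 0, 0], [1, -0.0001, -0.0015, 0, 0, 0, 0]])

```text
time_s: 26.55
position: [0.4966, 0.0897, 0.08]
tcp_rot: [[0.047, 0.999, -0.001], [0.999, -0.047, 0.0], [-0.0, -0.001, -1.0]]
force: [-0.2, 1.3, -1.1]
opening: 0.007
```

play_rows(targets=[[1, -0.0001, -0.0015, 0, 0, 0, 0], [1, -0.0001, -0.0015, 0, 0, 0, 0], [1, -0.0001, -0.0015, 0, 0, 0, 0], [1, -0.0001, -0.0015, 0, 0, 0, 0], [1, -0.0001, -0.0015, 0, 0, 0, 0], [1, -0.0001, -0.0015, 0, 0, 0, 0], [1, -0.0001, -0.0015, 0, 0, 0, 0], [1, -0.0001, -0.0015, 0, 0, 0, 0], [1, -0.0001, -0.0015, 0, 0, 0, 0], [1, -0.0001, -0.0015, 0, 0, 0, 0], [1, -0.0001, -0.0015, 0, 0, 0, 0], [1, -0.0001, -0.0015, 0, 0, 0, 0]])

```text
time_s: 28.05
position: [0.4957, 0.0717, 0.08]
tcp_rot: [[0.047, 0.999, -0.0], [0.999, -0.047, 0.0], [0.0, -0.0, -1.0]]
force: [0.6, 2.0, -1.2]
opening: 0.007
```

play_rows(targets=[[1, -0.0001, -0.002, 0, 0, 0, 0], [1, -0.0001, -0.002, 0, 0, 0, 0], [1, -0.0001, -0.002, 0, 0, 0, 0], [1, 0, 0, 0, 0, 0, 0], [1, 0, 0, 0, 0, 0, 0], [1, 0, 0, 0, 0, 0, 0], [1, 0, 0, 0, 0, 0, 0]])

```text
time_s: 28.92
position: [0.4954, 0.0658, 0.0801]
tcp_rot: [[0.047, 0.999, 0.0], [0.999, -0.047, -0.0], [-0.0, 0.0, -1.0]]
force: [0.0, 1.1, -0.0]
opening: 0.003
```

```bash
cat > tubes.py <<'E'
from h import *
def tubes(f):
    a=cap('scene',f); H,S,V=cv2.split(cv2.cvtColor(a,cv2.COLOR_BGR2HSV))
    for nm,m in(('red',((H<8)|(H>172))&(S>120)&(V>110)),('cyan',(H>84)&(H<98)&(S>90)&(V>110)),('yel',(H>18)&(H<38)&(S>110)&(V>110))):
        n,l,st,ce=cv2.connectedComponentsWithStats(m.astype(np.uint8))
        for i in range(1,n):
            if 205<ce[i][0]<320 and 195<ce[i][1]<310 and st[i,4]>8: print(nm,ce[i].round(1),st[i,4],nest(ray('scene',ce[i],.02)).round(3))
    cv2.imwrite('pics/c_'+f,cv2.resize(a[190:310,190:330],None,fx=5,fy=5,interpolation=cv2.INTER_CUBIC))
    C=np.c_[[N+RN@np.array(p) for p in([.065,.075],[.065,-.075],[-.065,-.075],[-.065,.075])],[.028]*4]; print('dish rim proj',proj('scene',C).round(0).tolist())
E
python3 - <<'E'
from tubes import *
tubes('s11.png')
E
```

```text
red [228.7 243.2] 24 [[ 0.025 -0.035]]
red [306.2 254.6] 130 [[-0.137  0.128]]
red [246. 258.] 13 [[0.013 0.038]]
cyan [237.2 252.8] 19 [[0.024 0.008]]
yel [265.2 212.1] 9 [[-0.136 -0.071]]
dish rim proj [[238.0, 274.0], [210.0, 239.0], [246.0, 219.0], [276.0, 252.0]]
```

play_rows(targets=[[1, -0.0001, -0.002, 0, 0, 0, 0], [1, -0.0001, -0.002, 0, 0, 0, 0], [1, -0.0001, -0.002, 0, 0, 0, 0], [1, -0.0001, -0.002, 0, 0, 0, 0], [1, -0.0001, -0.002, 0, 0, 0, 0], [1, 0, 0, 0, 0, 0, 0], [1, 0, 0, 0, 0, 0, 0], [1, 0, 0, 0, 0, 0, 0]])

```text
time_s: 29.98
position: [0.4949, 0.0557, 0.0801]
tcp_rot: [[0.047, 0.999, -0.0], [0.999, -0.047, -0.0], [-0.0, -0.0, -1.0]]
force: [0.1, 1.3, -1.3]
opening: -0.0
```

Run:
```python
from tubes import *
tubes('s12.png')
```

```text
red [228.7 243.2] 24 [[ 0.025 -0.035]]
red [306.2 254.6] 129 [[-0.137  0.128]]
cyan [236.9 252.8] 19 [[0.025 0.008]]
yel [261.8 216.5] 29 [[-0.116 -0.062]]
dish rim proj [[238.0, 274.0], [210.0, 239.0], [246.0, 219.0], [276.0, 252.0]]
```

View pics/c_s12.png

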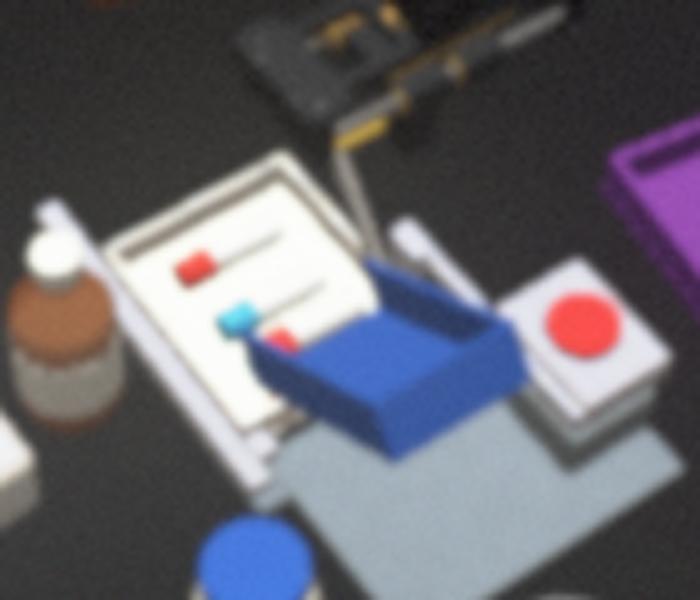

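The trough is empty. Three caps are visible in the dish (red (229,243), cyan (237,253), red (246,258)), and the other two tubes are hidden behind the trough. Let it swing back slowly.

play_rows(targets=[[1, 0.0002, 0.005, 0, 0, 0, 0], [1, 0.0002, 0.005, 0, 0, 0, 0], [1, 0.0003, 0.006, 0, 0, 0, 0], [1, 0.0003, 0.006, 0, 0, 0, 0], [1, 0.0003, 0.006, 0, 0, 0, 0], [1, 0.0003, 0.006, 0, 0, 0, 0], [1, 0.0003, 0.006, 0, 0, 0, 0], [1, 0.0003, 0.006, 0, 0, 0, 0], [1, 0.0003, 0.006, 0, 0, 0, 0], [1, 0.0003, 0.007, 0, 0, 0, 0], [1, 0.0003, 0.008, 0, 0, 0, 0], [1, 0.0003, 0.01, 0, 0, 0, 0]])

```text
time_s: 31.52
position: [0.4983, 0.1333, 0.08]
tcp_rot: [[0.047, 0.999, -0.0], [0.999, -0.047, -0.0], [-0.0, -0.0, -1.0]]
force: [-0.2, 0.1, 0.3]
opening: 0.008
```

play_rows(targets=[[1, 0, 0, 0.03, 0, 0, 0], [1, 0, 0, 0.05, 0, 0, 0], [1, 0, 0, 0.05, 0, 0, 0], [1, -0.02, 0, 0.03, 0, 0, 0], [1, -0.03, 0, 0, 0, 0, 0], [1, 0, 0, 0, 0, 0, 0], [1, 0, 0, 0, 0, 0, 0], [1, 0, 0, 0, 0, 0, 0], [1, 0, 0, 0, 0, 0, 0], [1, 0, 0, 0, 0, 0, 0]])

```text
time_s: 32.78
position: [0.4486, 0.1328, 0.2398]
tcp_rot: [[0.047, 0.999, -0.0], [0.999, -0.047, 0.0], [-0.0, -0.0, -1.0]]
force: [-0.3, -0.3, 0.1]
opening: 0.002
```

Run:
```python
from tubes import *
tubes('s13.png')
a=cv2.imread('pics/s13.png');b=cv2.imread('pics/s10.png')
# bystanders / dish unchanged vs. before pouring
d=cv2.absdiff(a,b).max(2)>40
n,l,st,ce=cv2.connectedComponentsWithStats(d.astype(np.uint8))
print([(ce[i].round(0).tolist(),int(st[i,4])) for i in range(1,n) if st[i,4]>8])
t=cap('top','t13.png'); H,S,V=cv2.split(cv2.cvtColor(t,cv2.COLOR_BGR2HSV))
for nm,m in(('red',((H<8)|(H>172))&(S>90)&(V>110)),('cyan',(H>84)&(H<98)&(S>60)&(V>110)),('yel',(H>20)&(H<35)&(S>120)&(V>120))):
    n,l,st,ce=cv2.connectedComponentsWithStats(m.astype(np.uint8))
    for i in range(1,n):
        if 180<ce[i][0]<280 and 140<ce[i][1]<215 and st[i,4]>3: print(nm,ce[i].round(1),st[i,4],nest(ray('top',ce[i],.015)).round(3))
print(bot.read_state()['force'])
```

```text
red [228.7 243.4] 26 [[ 0.026 -0.034]]
red [306.3 254.5] 131 [[-0.137  0.128]]
red [245.6 258.3] 20 [[0.015 0.038]]
cyan [237.4 253.1] 22 [[0.024 0.01 ]]
yel [277.  222.5] 139 [[-0.14  -0.016]]
dish rim proj [[238.0, 274.0], [210.0, 239.0], [246.0, 219.0], [276.0, 252.0]]
[([356.0, 8.0], 205), ([413.0, 7.0], 30), ([432.0, 7.0], 59), ([432.0, 52.0], 819), ([498.0, 19.0], 421), ([341.0, 64.0], 1656), ([319.0, 46.0], 592), ([392.0, 43.0], 43), ([386.0, 53.0], 50), ([484.0, 76.0], 116), ([376.0, 62.0], 27), ([383.0, 60.0], 16), ([357.0, 69.0], 104), ([285.0, 88.0], 202), ([296.0, 121.0], 1682), ([342.0, 156.0], 62), ([299.0, 160.0], 120), ([305.0, 155.0], 13), ([297.0, 158.0], 10), ([334.0, 161.0], 21), ([320.0, 167.0], 14), ([305.0, 175.0], 107), ([287.0, 183.0], 25), ([319.0, 186.0], 39), ([276.0, 187.0], 22), ([302.0, 194.0], 12), ([285.0, 204.0], 52), ([231.0, 243.0], 77), ([245.0, 256.0], 193), ([274.0, 280.0], 898)]
red [233.2 162.3] 15 [[0.029 0.046]]
red [253.1 164.6] 11 [[ 0.025 -0.039]]
cyan [242.6 163.6] 15 [[0.026 0.006]]
yel [226.3 184.7] 54 [[-0.068  0.067]]
[0.14381857 0.47609021 0.04904351]
```

Run:
```python
from h import *
from scipy.optimize import least_squares
for nm,s,t in(('red1',[228.7,243.4],[253.1,164.6]),('cy',[237.4,253.1],[242.6,163.6]),('red2',[245.6,258.3],[233.2,162.3])):
    r=least_squares(lambda X:np.r_[(proj('scene',X)-s)[0],(proj('top',X)-t)[0]],[.58,.04,.02]); print(nm,nest(r.x).round(4),r.x[2].round(4),r.fun.round(1))
t=cv2.imread('pics/t13.png');H,S,V=cv2.split(cv2.cvtColor(t,cv2.COLOR_BGR2HSV))
def ch(h,s,v):
    if v<70:return '.'
    if s<70:return 'w' if v>170 else 'g'
    return 'r' if h<10 or h>172 else 'y' if 18<h<38 else 'c' if 83<h<99 else 'b' if h<125 else '?'
for y in range(148,190): print(y,''.join(ch(int(H[y,x]),int(S[y,x]),int(V[y,x])) for x in range(184,270)))
s=cv2.imread('pics/s13.png');H,S,V=cv2.split(cv2.cvtColor(s,cv2.COLOR_BGR2HSV))
for y in range(232,300): print(y,''.join(ch(int(H[y,x]),int(S[y,x]),int(V[y,x])) for x in range(205,305)))
```

```text
red1 [[ 0.0241 -0.0377]] 0.0149 [-0.2 -0.  -0.2  0.2]
cy [[0.0239 0.0075]] 0.0176 [-0.4 -0.1 -0.4  0.4]
red2 [[0.0223 0.0465]] 0.0361 [-0.5 -0.1 -0.6  0.5]
148 ....................................ggggggg...................ggggggggg...............
149 ..................................gggwwggggggggggggggggg.......gggggg.................
150 ..................................ggwwwwwwwwwwwwwwwwwwggggggggggggggg.................
151 ..........gg.....................ggwwwwwwwwwwwwwwwwwwwwwwwwwwwwwwwwggggggggggggggg....
152 ........ggggggggggggggggg........ggwwwwwwwwwwwwwwwwwwwwwwwwwwwwwwwwwwwwwwwwwwwwwgggggg
153 ........gwwbbbbbbbbbgggggggbbbbbgggwwwwwwwwwwwwwwwwwwwwwwwwwwwwwwwwwwwwwwwwwwwwwwwwwww
154 .......ggwbbbbbbbbbbbbbbbbbbbbbbbbbwwwwwwwwwwwwwwwwwwwwwwwwwwwwwwwwwwwwwwwwwwwwwwwwwww
155 .......ggwbbbbbbbbbbbbbbbbbbbbbbbbbbbbbwwwwwwwwwwwwwwwwwwwwwwwwwwwwwwwwwwwwwwwwwwwwwww
156 .......ggwbbbbbbbbbbbbbbbbbbbbbbbbbbbbbbbbbbbbwwwwwwwwwwwwwwwwwwwwwwwwwwwwwwwwwwwwwwww
157 .......ggwbbbbbbbbbbbbbbbbbbbbbbbbbbbbbbbbbbbbbwwwwwwwwwwwwwwwwwwwwwwwwwwwwwwwwwgggggg
158 .......ggwbbbbbbbbbbbbbbbbbbbb
[... 9317 characters left out ...]
bbbbbbbbbbbbg.ggggwwwwwwwggbbbbbbbbbbbbbbbbbbbbbbbbbbbbbbbbgggwwwwwwww
294 ............................bbbbbbbbbbbbbbbb..gggwwwwwwwggbbbbbbbbbbbbbbbbbbbbbbbbbbbbbggggwwwwwwwww
295 ...........................bbbbbbbbbbbbbbbbbbgggggwwwwwwggbbbbbbbbbbbbbbbbbbbbbbbbbbbbgggwwwwwwwwwww
296 ..........................bbbbbbbbbbbbbbbbbbbbgggggwwwwwwggbbbbbbbbbbbbbbbbbbbbbbbbbgggwwwwwwwwwwwww
297 .........................bbbbbbbbbbbbbbbbbbbbbbgggggwwwwwwggbbbbbbbbbbbbbbbbbbbbbbbgggwwwwwwwwwwwwgg
298 ........................gbbbbbbbbbbbbbbbbbbbbbbg.ggggwwwwwwgbbbbbbbbbbbbbbbbbbbbbgggwwwwwwwwwwwwwggg
299 ........................bbbbbbbbbbbbbbbbbbbbbbbb..gggwwwwwwggbbbbbbbbbbbbbbbbbbbgggwwwwwwwwwwwwggggg
```

Final checks:
- The bar is back at its rest pixel and the trough is empty.
- Visible caps triangulate inside the dish at z 15, 18 and 36 mm. The third lies on top of others, next to the spout, and it has been still since the tipping.
- The dish has not moved and the arm is clear.

Run:
```python
from h import *
s=bot.read_state();print(s['time_s'],s['force'],s['qvel'])
print(bot.hand_in())
```

```text
32.875 [0.14381857 0.47609021 0.04904351] [-0.03042002 -0.22403374  0.11800775 -0.02125704  0.04968571  0.00027985]
the job is handed in; nothing more can be done
None
```

I finished the sequence and handed the job in at 32.9 s of the 72 s allowed. The hand-in gives no verdict. Two of the five tubes could not be seen at the end.

**What I did**
- **Dish:** I pushed it flat against the fence with about 10 N, then against the side stops with up to about 18 N.
- **Trough:** I pressed the pad down until the spout met the dish, reading about 15 N at the wrist. About 8 N of that was on the dish, the rest being the lift's own resistance.
- **Pour:** I tipped the trough slowly to about 0.59 rad, let it swing back, and moved the arm clear.

**Last checks**
- **Trough and lift:** The bar was back at its rest position to within 0.1 pixel. The lift was still down, and the visible part of the trough was empty.
- **Tubes:** Three caps triangulated inside the dish, at 15, 18 and 36 mm above the table. The highest one lies on top of others next to the spout, and its height is within the limit. The other two tubes were hidden under it and the spout. I took them to be in the dish because the trough was empty.
- **Dish and bystanders:** Two dish corners measured before the pour put it within about 1–4 mm of its place and 0.6° of square. I could not confirm it more closely than that camera error. The bystanders in the scene camera's view showed no change across the pour.

**What went wrong:** The real fingertips sit about 28 mm above the reported TCP. Because of that, my first two pushes passed over the dish wall without moving it. I corrected this by going lower until the fingers pushed the wall.

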